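Ratchet the lid clamp of the degassing pan shut

ROBOT

A 6-joint arm with a two-finger parallel gripper is mounted at the origin on the work surface. World frame = base frame: x ahead of the robot, y to its left, z up, the work surface at z = 0. Lengths are in mm, angles in rad, forces in N, time in s.
With the tool pointing down it reaches from about 350 to 875 mm from the base axis. Payload 4.2 kg.
Tool frame: the origin (TCP) lies midway between the tips of the shut fingers; the grasp point (between the pads) lies 19 mm behind it; z points along the fingers, y is the line along which they close (so a half turn about z gives the same grasp; the last joint's range is limited). The gripper opens to 85 mm and grips with 20 to 120 N. Pads are 22 mm wide; open, the fingers measure 114 mm over their backs; the gripper's body (76 mm by 85 mm) begins 54 mm behind the grasp point. The pads swing forward as they close: fully open they stand 13 mm farther back than shut.
Start: joints at [0.259, 0.385, 0.008, 0, -1.194, -0.259], TCP at [624.979, 0.025, 231.312] pointing down, gripper open.
Joint ranges: [-3.14, 3.14], [-1.21, 2.06], [-1.07, 1.41], [-3.16, 2.05], [-2.99, -0.16], [-3.1, 3.1]. Speed limits (rad/s): [2.79, 2.79, 3.14, 3.14, 3.14, 3.14].

INTERFACE

Orientations are given as a unit quaternion [x, y, z, w].
In Python, from bench import arm gives the robot as it stands.
- The arm moves only by the tool send_rows, never from a script. Its argument "targets" is a list of rows, each an object of numbers: "gripper": the gripper command: -1 is fully open, 1 is shut, values between are in proportion; "x", "y", "z": the shift along the tool's x, y, z in cm; "ax", "ay", "az": the turn, a rotation vector about the tool's x, y, z in degrees. A call has 1 to 5 rows; each row shifts and turns the commanded pose from where the row before left it, along the tool's axes as they then stand; what a row does not reach is not made up. A row lasts 1/12 s, in which the tool goes at most 41.7 mm and 7.16 degrees, less where a joint would pass 70% of its speed; a pose out of reach is approached as far as the arm can. A call is refused whole if a number of a shift passes 4.17 or a number of a turn 7.16, either way. A call with a gripper value outside its range is refused whole. The fingers move at their own pace and stop on an object; the grip force is fixed at half the most. Time passes only in rows, so rows that do not move let the fingers close. It gives the time, the measured TCP pose, the force, the opening and the grip force at its end, in the units of the state.
- arm.read_state(): the state, without advancing time (a new reading comes with each control period).
- arm.get_image(name): name is "scene" or "side" or "wrist"; returns (picture, depth): 420x560x3 uint8, red, green, blue; 420x560 float32, mm along the optical axis (not along the pixel's ray), 0 where there is no reading.
- arm.camera_model(name): a dict with "fx", "fy", "cx", "cy" (pixels), "distortion" ([k1, k2, p1, p2, k3] as OpenCV has them; the pictures are not rectified), "cam_to_world" (4x4, takes a point from camera to world coordinates). Camera axes: x right, y down, z forward; pixel columns grow to the right and rows downward; lengths in mm; the calibration is good to about 2 mm. A picture is of the moment at which its call begins: read the wrist's pose just before it. camera_model takes no time and is no camera call; for the wrist camera it gives the pose at the moment of the call.
- arm.job_done(): hands the job in; it is judged then, once.
Trained networks look in the newest picture that a camera, given by its name, has taken for a name from the list of things; names that differ only in an ending like _2 or _b are one class to them, and where a whole thing is asked for, a point or a joint stands for the part that bears it (a point fixed in the world has none). Each returns a list of dicts, best first, with "score" (0 to 1); they miss things now and then, are a little off and sometimes report something else, mostly with a low value. They report only what shows in the picture. A call takes as long as a camera call.
- arm.boxes_of(camera, thing): "rect" ([left, top, width, height] in pixels, round what is visible of it).
The state is a dict: "clock": time; "joints": joint angles; "joint_vel": joint speeds; "joint_efforts": joint torques, N m; "position": TCP position; "ee_rot": TCP orientation; "contact_force": force on the tool from outside, world axes, zero at the start; "wrist_torque": the same for the moment, N m; "gripper_width": finger opening in mm; "grasp_force": force on a finger pad.
Only numpy, scipy, OpenCV 4.12 (cv2) and the standard library are available. Lean on these libraries where they do the work, as an engineer would, in place of code of your own. Each camera call takes 0.05 s, during which the arm holds its last target. There are 200 camera calls.

TASK

Close the lid clamp of the coffee degassing pan: take hold of the ratchet wrench that sits on its clamp bolt and swing it back and forth (clockwise seen from above turns the bolt, the other way slips freely) until the steel clamp finger has come round over the lid and points at the lid's knob. Move the finger only by means of the wrench, never push it directly, and let go of the wrench at the end.

Things in the scene. Friction and masses are not known exactly. Their poses are not given: they have to be found in the camera images.
- wrench_grip (a point): Centre of the black rubber grip (100 long, 26 wide, 24 mm high) of the ratchet wrench seated on the clamp bolt, not of the spare ratchet lying loose. It is 150 mm from the bolt axis and 100 mm above the counter. The wrench is captive, level, and only swings about the upright bolt. x: along the handle away from the bolt; z up. Only things under 40 mm high may lie beneath it.
- bolt (a point): Point on the upright bolt axis in the wrench's round steel head (46 mm across, top 117 mm), 100 mm above the counter; wrench and clamp finger turn about it. It stands on a grey block at the near side of the round steel pan: 172 mm across, centre 130 mm beyond the bolt, lid 62 mm high, black knob in the middle of the lid.
- wrench (a joint): Swing of the wrench, rad, growing clockwise seen from above, 0 to 1.0 between two guard pins (at 0.5 the handle points straight away from the pan). Turned up it drives the bolt and finger along, after up to 0.25 rad idle until the pawl catches a tooth; turned down it slips freely and the bolt stays. About 4 N at the grip to drive, under 2 N to slip. Stays where left.
- clamp (a joint): Turn of bolt and clamp finger, rad, growing clockwise from above. At 2.0 the finger points from the bolt at the lid's knob (clamped); it starts at 0 to 0.6, clear of the lid; a stop ends it at 2.17. Finger: steel bar 20 wide, 10 thick, reaching 86 mm from the bolt axis, 72 mm above the counter, below the wrench. Stiff, stays where left; the ratchet cannot turn it back.

How it is judged (in metres and radians):
On the way:
1. the gripper has taken hold of the wrench (contact force between the fingers and wrench above 3 N), for 0.2 s.
At the end, for the whole second after the job is handed in: The clamp finger points at the lid's knob within 15 degrees (joint clamp between 1.74 and 2.26 rad), the finger and the wrench are at rest and the wrench is released, wherever in its swing it is left (value of joint clamp between 1.74 and 2.26 rad and velocity of joint clamp below 0.05 rad/s and velocity of joint wrench between -0.1 and 0.1 rad/s); the robot touches nothing.
It fails at once if the robot pushes the clamp finger directly (more than 2 N) (contact force between any of the fingers, the arm and clamp above 2 N).
It also fails if it takes over 51 s, if anything falls off the work surface, if the arm or the gripper's body presses on something with over 40 N, if the wrist force passes 120 N, or if a joint passes its speed limit or range.

## Working session

There is one attempt and no reset: what is moved stays moved. The work goes in short steps, Python scripts to look and compute and a tool call to move; the robot and the scene stay as the last step left them, time stands still between calls to the robot, and variables do not carry over. Pictures are saved under pics/ and viewed, at most 10 in all, crops included, and the job is handed in when it is done.

Besides the shell and the picture viewer there is one more tool, called after "Call:" as name(argument=value, ...), one argument or row to a line, values as JSON. send_rows: Moves the arm, as the interface text tells. Its arguments: {"type":"object","properties":{"targets":{"type":"array"}},"required":["targets"]}

```bash
mkdir -p pics; python3 - <<'E'
from bench import arm
import cv2,numpy as np
ims=[]
for n in ["scene","side"]:
    p,d=arm.get_image(n); np.save(f"pics/{n}.npy",d); cv2.imwrite(f"pics/{n}.png",p[:,:,::-1])
    for t in ["wrench_grip","bolt","wrench","clamp"]:
        print(n,t,[(r["score"],r["rect"]) for r in arm.boxes_of(n,t)][:3])
print(arm.read_state())
E
```

```text
scene wrench_grip [(0.89, [235.1, 162.5, 54.1, 119.0])]
scene bolt [(0.68, [233.0, 157.9, 57.7, 118.2])]
scene wrench [(0.76, [236.2, 161.9, 51.8, 117.1])]
scene clamp [(0.76, [289.6, 236.0, 28.7, 26.8])]
side wrench_grip [(0.89, [234.3, 170.5, 121.6, 61.7])]
side bolt [(0.78, [232.2, 164.7, 128.4, 65.5])]
side wrench [(0.63, [236.1, 170.7, 122.2, 59.2])]
side clamp [(0.68, [219.3, 191.7, 37.0, 31.0])]
{'clock': 0.5, 'joints': array([ 2.58576975e-01,  3.84704825e-01,  7.85848968e-03, -4.84761923e-05,
       -1.19398892e+00, -2.58582309e-01]), 'joint_vel': array([-0.00171086,  0.00036144,  0.00048204, -0.00133792, -0.0009249 ,
        0.00106353]), 'joint_efforts': array([-4.83218246e-04, -3.91690457e+01,  1.88443315e+01,  4.18708742e+00,
       -7.46930327e-04,  1.29459883e-07]), 'position': array([6.24958527e+02, 1.91346926e-02, 2.31285678e+02]), 'ee_rot': array([-7.07098588e-01,  7.07114973e-01,  2.92678226e-05, -5.49329781e-06]), 'contact_force': array([-0.98627139,  0.18272735,  0.00563684]), 'wrist_torque': array([-0.06185691,  0.00315862,  0.014726  ]), 'grasp_force': 0.0, 'gripper_width': 85.60898220736351}
```

View pics/scene.png

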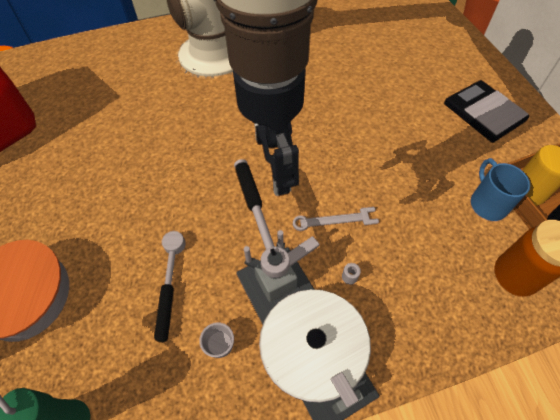

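View pics/side.png

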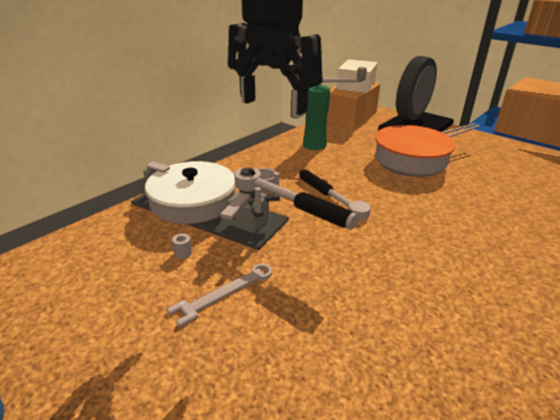

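The scene view shows the bolt head at about (275,260), the wrench grip at about (248,186), the knob at (316,337) and the finger pointing right to (315,243). The spare ratchet lies loose at the left. The side view has the head at (248,177), the grip at (323,208) and the knob at (190,174).

```bash
cat > h.py <<'E'
from bench import arm
import cv2,numpy as np
def ray(n,uv,z):
    m=arm.camera_model(n);K=np.array([[m["fx"],0,m["cx"]],[0,m["fy"],m["cy"]],[0,0,1.]])
    q=cv2.undistortPoints(np.array([[uv]],float),K,np.array(m["distortion"]))[0,0]
    T=np.array(m["cam_to_world"]);d=T[:3,:3]@[q[0],q[1],1];o=T[:3,3]
    return (o+d*(z-o[2])/d[2]).round(1)
E
python3 - <<'E'
from h import *
for n,L in {"scene":[("head",(274,259),117),("grip",(248.5,186),108),("gripend0",(241,164),108),("gripend1",(256,207),108),("knob",(316,337),80),("ftip",(315,243),77)],"side":[("head",(248,176),117),("grip",(323,208),105),("knob",(190,174),80),("ftip",(229,213),77)]}.items():
    for a,uv,z in L: print(n,a,ray(n,uv,z))
print(np.array(arm.camera_model("wrist")["cam_to_world"]).round(2))
E
```

```text
scene head [702.6 -21.5 117. ]
scene grip [551.1 -25.2 108. ]
scene gripend0 [499.1 -26.6 108. ]
scene gripend1 [597.3 -23.4 108. ]
scene knob [825.4   7.3  80. ]
scene ftip [676.   57.3  77. ]
side head [679.1  -2.4 117. ]
side grip [540.3 -21.2 105. ]
side knob [813.6  14.9  80. ]
side ftip [667.3  53.9  77. ]
[[-1.0000e+00  0.0000e+00  0.0000e+00  6.2412e+02]
 [ 0.0000e+00  9.5000e-01  3.1000e-01 -7.9940e+01]
 [-0.0000e+00  3.1000e-01 -9.5000e-01  3.7490e+02]
 [ 0.0000e+00  0.0000e+00  0.0000e+00  1.0000e+00]]
```

Call:
send_rows(
  targets=[
    {"gripper": -1, "x": 1.25, "y": 3.7},
    {"gripper": -1, "x": 1.25, "y": 3.7},
    {"gripper": -1, "az": 7},
    {"gripper": -1, "az": 7},
    {"gripper": -1, "az": 7},
  ],
)

```text
$.targets[0]: bad value
```

Call:
send_rows(
  targets=[
    {"gripper": -1, "az": 7},
    {"gripper": -1, "az": 7},
    {"gripper": -1, "az": 7},
    {"gripper": -1, "az": 7},
    {"gripper": -1, "az": 7},
  ],
)

```text
$.targets[0]: bad value
```

Call:
send_rows(
  targets=[
    {"gripper": -1, "az": 7},
    {"gripper": -1, "az": 7},
    {"gripper": -1, "az": 7},
    {"gripper": -1, "az": 7},
    {"gripper": -1, "az": 5},
  ],
)

```text
$.targets[0]: bad value
```

```bash
python3 - <<'E'
from h import *
p,d=arm.get_image("wrist"); cv2.imwrite("pics/w1.png",p[:,:,::-1])
s=arm.read_state();print(s["clock"],s["position"],s["ee_rot"],s["joints"])
for t in ["wrench_grip","clamp"]: print(t,[(r["score"],r["rect"]) for r in arm.boxes_of("wrist",t)][:3])
E
```

```text
0.55 [6.24951898e+02 4.62276444e-02 2.31329531e+02] [ 7.07107015e-01 -7.07106547e-01 -2.09014836e-05 -2.32166483e-05] [ 2.58616034e-01  3.84638394e-01  7.87383376e-03 -6.39673901e-05
 -1.19401265e+00 -2.58591837e-01]
wrench_grip [(0.81, [150.3, 142.4, 311.6, 60.7])]
clamp [(0.59, [197.9, 185.0, 43.9, 70.4])]
```

View pics/w1.png

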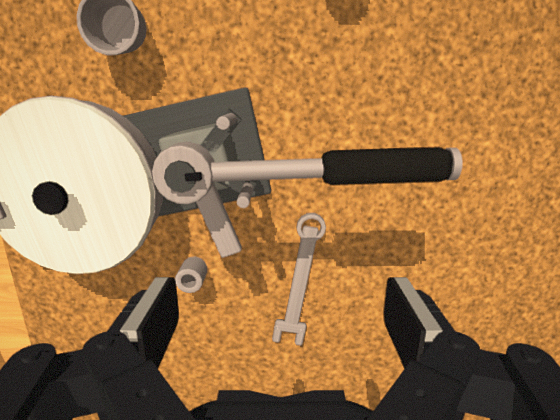

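The rows were refused, probably because every key must be given, so the arm did not move. The wrist view from the start pose shows the head at (184,175), the grip centre at (388,166), the knob at (50,197) and the finger tip at (231,249).

```bash
python3 - <<'E'
from h import *
P={a:ray("wrist",uv,z) for a,uv,z in [("head",(184,174),117),("grip",(388,166),110),("g0",(323,167),110),("g1",(452,165),110),("knob",(50,197),80),("ftip",(231,249),77)]}
print(P)
a=lambda k:np.degrees(np.arctan2(*(P[k]-P["head"])[1::-1]))
print([(k,a(k),np.linalg.norm((P[k]-P["head"])[:2])) for k in ("grip","knob","ftip")])
E
```

```text
{'head': array([694.9, -23.5, 117. ]), 'grip': array([544.4, -28. , 110. ]), 'g0': array([593. , -27.1, 110. ]), 'g1': array([495.9, -29. , 110. ]), 'knob': array([824.8,   4.3,  80. ]), 'ftip': array([669.2,  54.1,  77. ])}
[('grip', np.float64(-178.28734742331122), np.float64(150.56726071759425)), ('knob', np.float64(12.079695095362986), np.float64(132.84144684547815)), ('ftip', np.float64(108.32412540307618), np.float64(81.74503042999002))]
```

Call:
send_rows(
  targets=[
    {"gripper": -1, "x": 1.25, "y": 3.7, "z": 0, "ax": 0, "ay": 0, "az": 0},
    {"gripper": -1, "x": 1.25, "y": 3.7, "z": 0, "ax": 0, "ay": 0, "az": 0},
    {"gripper": -1, "x": 0, "y": 0, "z": 0, "ax": 0, "ay": 0, "az": 7},
    {"gripper": -1, "x": 0, "y": 0, "z": 0, "ax": 0, "ay": 0, "az": 7},
    {"gripper": -1, "x": 0, "y": 0, "z": 0, "ax": 0, "ay": 0, "az": 7},
  ],
)

```text
clock: 1.07
position: [550.4, -25.3, 231.9]
ee_rot: [-0.564, 0.826, -0.0, 0.0]
contact_force: [-0.1, -0.4, 0.1]
gripper_width: 85.7
grasp_force: 0.0
```

Call:
send_rows(
  targets=[
    {"gripper": -1, "x": 0, "y": 0, "z": 0, "ax": 0, "ay": 0, "az": 7},
    {"gripper": -1, "x": 0, "y": 0, "z": 0, "ax": 0, "ay": 0, "az": 7},
    {"gripper": -1, "x": 0, "y": 0, "z": 0, "ax": 0, "ay": 0, "az": 7},
    {"gripper": -1, "x": 0, "y": 0, "z": 0, "ax": 0, "ay": 0, "az": 7},
    {"gripper": -1, "x": 0, "y": 0, "z": 0, "ax": 0, "ay": 0, "az": 7},
  ],
)

```text
clock: 1.48
position: [551.0, -25.0, 231.4]
ee_rot: [-0.289, 0.957, -0.0, 0.0]
contact_force: [-0.3, 0.3, -0.6]
gripper_width: 85.8
grasp_force: 0.0
```

Call:
send_rows(
  targets=[
    {"gripper": -1, "x": 0, "y": 0, "z": 0, "ax": 0, "ay": 0, "az": 7},
    {"gripper": -1, "x": 0, "y": 0, "z": 0, "ax": 0, "ay": 0, "az": 7},
    {"gripper": -1, "x": 0, "y": 0, "z": 0, "ax": 0, "ay": 0, "az": 7},
    {"gripper": -1, "x": 0, "y": 0, "z": 0, "ax": 0, "ay": 0, "az": 7},
    {"gripper": -1, "x": 0, "y": 0, "z": 0, "ax": 0, "ay": 0, "az": 4},
  ],
)

```text
clock: 1.9
position: [551.0, -25.0, 231.5]
ee_rot: [-0.015, 1.0, 0.0, 0.0]
contact_force: [-0.1, -0.0, -0.9]
gripper_width: 85.3
grasp_force: 0.0
```

```bash
python3 - <<'E'
from h import *
p,d=arm.get_image("wrist"); cv2.imwrite("pics/w2.png",p[:,:,::-1])
s=arm.read_state();print(s["clock"],s["position"],s["ee_rot"],s["joints"])
for t in ["wrench_grip","clamp"]:
  r=arm.boxes_of("wrist",t)
  print(t,[(q["score"],q["rect"]) for q in r][:3])
E
```

```text
1.95 [550.97741215 -24.98703346 231.41256061] [-1.44835114e-02  9.99895103e-01  3.48836590e-05  9.66435925e-05] [ 2.48614770e-01  2.59874617e-01 -1.74249164e-01 -2.53779238e-05
 -1.13646835e+00 -1.79043238e+00]
wrench_grip [(0.85, [254.4, 120.0, 51.3, 261.5])]
clamp [(0.69, [271.0, 299.6, 97.3, 38.7])]
```

View pics/w2.png

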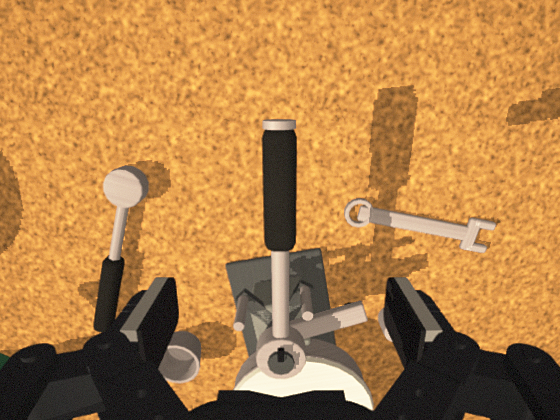

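The wrist view shows the grip upright, with ends at (279,128) and (280,250), and the head at (281,357). The pads straddle the handle's line, nothing tall is beneath it, and the finger tip is at (365,315).

```bash
python3 - <<'E'
from h import *
P={a:ray("wrist",uv,z) for a,uv,z in [("head",(281,356),117),("g0",(280,249),110),("g1",(279.5,130),110),("ftip",(365,315),77)]}
print(P)
E
```

```text
{'head': array([689.1, -20.2, 117. ]), 'g0': array([590. , -24.6, 110. ]), 'g1': array([496.6, -28.3, 110. ]), 'ftip': array([671.7,  60.4,  77. ])}
```

Call:
send_rows(
  targets=[
    {"gripper": -1, "x": 0.7, "y": -0.15, "z": 3, "ax": 0, "ay": 0, "az": 0},
    {"gripper": -1, "x": 0, "y": 0, "z": 3, "ax": 0, "ay": 0, "az": 0},
    {"gripper": -1, "x": 0, "y": 0, "z": 3, "ax": 0, "ay": 0, "az": 0},
    {"gripper": -1, "x": 0, "y": 0, "z": 3, "ax": 0, "ay": 0, "az": 0},
    {"gripper": -1, "x": 0, "y": 0, "z": 3, "ax": 0, "ay": 0, "az": 0},
  ],
)

```text
clock: 2.47
position: [544.1, -26.7, 80.4]
ee_rot: [-0.019, 1.0, 0.0, 0.001]
contact_force: [1.0, -0.1, -0.1]
gripper_width: 85.2
grasp_force: 0.0
```

Call:
send_rows(
  targets=[
    {"gripper": 1, "x": 0, "y": 0, "z": 0, "ax": 0, "ay": 0, "az": 0},
    {"gripper": 1, "x": 0, "y": 0, "z": 0, "ax": 0, "ay": 0, "az": 0},
    {"gripper": 1, "x": 0, "y": 0, "z": 0, "ax": 0, "ay": 0, "az": 0},
    {"gripper": 1, "x": 0, "y": 0, "z": 0, "ax": 0, "ay": 0, "az": 0},
    {"gripper": 1, "x": 0, "y": 0, "z": 0, "ax": 0, "ay": 0, "az": 0},
  ],
)

```text
clock: 2.88
position: [545.4, -26.4, 83.4]
ee_rot: [-0.018, 1.0, 0.0, 0.002]
contact_force: [-3.4, 4.3, 6.2]
gripper_width: 25.6
grasp_force: 15.6
```

Call:
send_rows(
  targets=[
    {"gripper": 1, "x": 0, "y": 0, "z": 0, "ax": 0, "ay": 0, "az": 0},
    {"gripper": 1, "x": 0, "y": 0, "z": 0, "ax": 0, "ay": 0, "az": 0},
    {"gripper": 1, "x": 0, "y": 0, "z": 0, "ax": 0, "ay": 0, "az": 0},
    {"gripper": 1, "x": 0, "y": 0, "z": 0, "ax": 0, "ay": 0, "az": 0},
    {"gripper": 1, "x": 0, "y": 0, "z": 0, "ax": 0, "ay": 0, "az": 0},
  ],
)

```text
clock: 3.3
position: [545.4, -26.5, 83.6]
ee_rot: [-0.018, 1.0, 0.0, 0.002]
contact_force: [-1.6, 1.6, 7.4]
gripper_width: 25.1
grasp_force: 59.9
```

Call:
send_rows(
  targets=[
    {"gripper": 1, "x": -0.04, "y": -1.05, "z": 0, "ax": 0, "ay": 0, "az": -4},
    {"gripper": 1, "x": -0.08, "y": -1.57, "z": 0, "ax": 0, "ay": 0, "az": -6},
    {"gripper": 1, "x": -0.08, "y": -1.57, "z": 0, "ax": 0, "ay": 0, "az": -6},
    {"gripper": 1, "x": -0.08, "y": -1.57, "z": 0, "ax": 0, "ay": 0, "az": -6},
    {"gripper": 1, "x": -0.08, "y": -1.57, "z": 0, "ax": 0, "ay": 0, "az": -6},
  ],
)

```text
clock: 3.72
position: [565.9, -97.7, 83.6]
ee_rot: [-0.26, 0.965, -0.001, 0.003]
contact_force: [2.6, -1.3, 3.6]
gripper_width: 24.8
grasp_force: 59.5
```

Call:
send_rows(
  targets=[
    {"gripper": 1, "x": -0.06, "y": -1.31, "z": 0, "ax": 0, "ay": 0, "az": -5},
    {"gripper": 1, "x": -0.02, "y": -0.79, "z": 0, "ax": 0, "ay": 0, "az": -3},
    {"gripper": 1, "x": 0, "y": 0, "z": 0, "ax": 0, "ay": 0, "az": 0},
  ],
)

```text
clock: 3.97
position: [578.3, -116.0, 83.6]
ee_rot: [-0.326, 0.945, -0.001, 0.002]
contact_force: [-0.5, -3.1, 5.3]
gripper_width: 25.2
grasp_force: 59.8
```

Call:
send_rows(
  targets=[
    {"gripper": 1, "x": -0.04, "y": 1.05, "z": 0, "ax": 0, "ay": 0, "az": 4},
    {"gripper": 1, "x": -0.08, "y": 1.57, "z": 0, "ax": 0, "ay": 0, "az": 6},
    {"gripper": 1, "x": -0.08, "y": 1.57, "z": 0, "ax": 0, "ay": 0, "az": 6},
    {"gripper": 1, "x": -0.08, "y": 1.57, "z": 0, "ax": 0, "ay": 0, "az": 6},
    {"gripper": 1, "x": -0.08, "y": 1.57, "z": 0, "ax": 0, "ay": 0, "az": 6},
  ],
)

```text
clock: 4.38
position: [547.7, -47.4, 83.6]
ee_rot: [-0.085, 0.996, -0.0, 0.003]
contact_force: [1.9, -0.9, 3.5]
gripper_width: 25.0
grasp_force: 59.5
```

Call:
send_rows(
  targets=[
    {"gripper": 1, "x": -0.08, "y": 1.57, "z": 0, "ax": 0, "ay": 0, "az": 6},
    {"gripper": 1, "x": -0.08, "y": 1.57, "z": 0, "ax": 0, "ay": 0, "az": 6},
    {"gripper": 1, "x": -0.08, "y": 1.57, "z": 0, "ax": 0, "ay": 0, "az": 6},
    {"gripper": 1, "x": -0.06, "y": 1.31, "z": 0, "ax": 0, "ay": 0, "az": 5},
    {"gripper": 1, "x": 0, "y": 0, "z": 0, "ax": 0, "ay": 0, "az": 0},
  ],
)

```text
clock: 4.8
position: [549.3, 14.2, 83.6]
ee_rot: [0.113, 0.994, 0.0, 0.002]
contact_force: [-1.0, -0.2, 7.5]
gripper_width: 25.3
grasp_force: 60.0
```

```bash
python3 - <<'E'
from h import *
p,d=arm.get_image("scene"); cv2.imwrite("pics/s2.png",cv2.resize(p[140:380,180:420,::-1],None,fx=2.4,fy=2.4))
s=arm.read_state();print(s["clock"],s["position"],s["ee_rot"],s["joints"])
E
```

```text
4.85 [549.16646169  13.59677619  83.59013028] [1.12242594e-01 9.93678864e-01 4.25179110e-04 1.93248602e-03] [ 3.20399367e-01  4.10077231e-01 -3.72826124e-01  1.20285127e-03
 -7.84028143e-01 -2.11700544e+00]
```

View pics/s2.png

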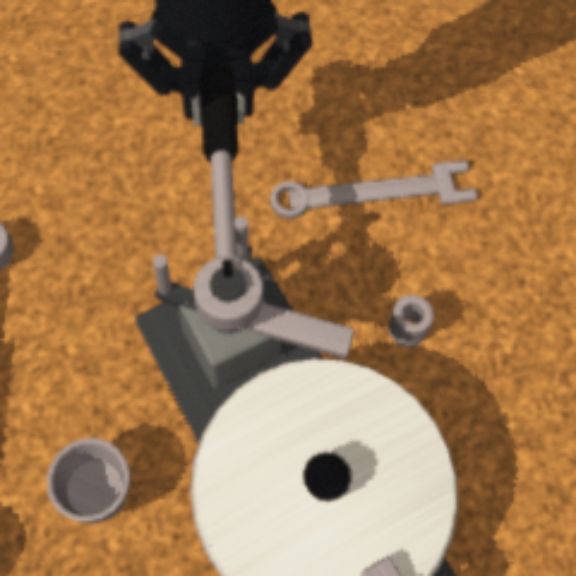

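The crop shows the finger turned clockwise, with its tip at crop (347,341), or about (325,282) in the full image. It now points just past the lid's edge. Next stroke back, while I measure.

```bash
python3 - <<'E'
from h import *
h=ray("scene",(275,260.5),117);t=ray("scene",(324.6,282),77);k=ray("scene",(316,337.5),80)
print(h,t,k)
for b in (h,np.array([696,-22.5,0])):
  a=lambda q:np.degrees(np.arctan2(*(q-b)[1::-1])); print(a(t),a(k),2-np.radians(a(t)-12.5))
E
```

```text
[705.4 -20.7 117. ] [746.5  49.2  77. ] [826.1   7.1  80. ]
59.545202741174336 12.970346266494257 1.1789063148982462
54.84206067953562 12.817589779636698 1.2609916290628758
```

Call:
send_rows(
  targets=[
    {"gripper": 1, "x": -0.04, "y": -1.05, "z": 0, "ax": 0, "ay": 0, "az": -4},
    {"gripper": 1, "x": -0.08, "y": -1.57, "z": 0, "ax": 0, "ay": 0, "az": -6},
    {"gripper": 1, "x": -0.08, "y": -1.57, "z": 0, "ax": 0, "ay": 0, "az": -6},
    {"gripper": 1, "x": -0.08, "y": -1.57, "z": 0, "ax": 0, "ay": 0, "az": -6},
    {"gripper": 1, "x": -0.08, "y": -1.57, "z": 0, "ax": 0, "ay": 0, "az": -6},
  ],
)

```text
clock: 5.27
position: [550.7, -61.0, 83.6]
ee_rot: [-0.133, 0.991, -0.0, 0.003]
contact_force: [2.5, 2.6, 4.0]
gripper_width: 25.6
grasp_force: 59.6
```

Call:
send_rows(
  targets=[
    {"gripper": 1, "x": -0.08, "y": -1.57, "z": 0, "ax": 0, "ay": 0, "az": -6},
    {"gripper": 1, "x": -0.08, "y": -1.57, "z": 0, "ax": 0, "ay": 0, "az": -6},
    {"gripper": 1, "x": -0.08, "y": -1.57, "z": 0, "ax": 0, "ay": 0, "az": -6},
    {"gripper": 1, "x": -0.06, "y": -1.31, "z": 0, "ax": 0, "ay": 0, "az": -5},
    {"gripper": 1, "x": 0, "y": 0, "z": 0, "ax": 0, "ay": 0, "az": 0},
  ],
)

```text
clock: 5.68
position: [578.3, -116.0, 83.6]
ee_rot: [-0.326, 0.945, -0.001, 0.002]
contact_force: [-0.4, 0.9, 6.9]
gripper_width: 25.7
grasp_force: 60.1
```

Call:
send_rows(
  targets=[
    {"gripper": 1, "x": -0.04, "y": 1.05, "z": 0, "ax": 0, "ay": 0, "az": 4},
    {"gripper": 1, "x": -0.08, "y": 1.57, "z": 0, "ax": 0, "ay": 0, "az": 6},
    {"gripper": 1, "x": -0.08, "y": 1.57, "z": 0, "ax": 0, "ay": 0, "az": 6},
    {"gripper": 1, "x": -0.08, "y": 1.57, "z": 0, "ax": 0, "ay": 0, "az": 6},
    {"gripper": 1, "x": -0.08, "y": 1.57, "z": 0, "ax": 0, "ay": 0, "az": 6},
  ],
)

```text
clock: 6.1
position: [547.6, -47.3, 83.6]
ee_rot: [-0.085, 0.996, -0.0, 0.003]
contact_force: [2.6, -2.2, 4.0]
gripper_width: 25.1
grasp_force: 59.5
```

Call:
send_rows(
  targets=[
    {"gripper": 1, "x": -0.08, "y": 1.57, "z": 0, "ax": 0, "ay": 0, "az": 6},
    {"gripper": 1, "x": -0.08, "y": 1.57, "z": 0, "ax": 0, "ay": 0, "az": 6},
    {"gripper": 1, "x": -0.06, "y": 1.31, "z": 0, "ax": 0, "ay": 0, "az": 5},
    {"gripper": 1, "x": 0, "y": 0, "z": 0, "ax": 0, "ay": 0, "az": 0},
  ],
)

```text
clock: 6.43
position: [546.5, -1.4, 83.6]
ee_rot: [0.061, 0.998, 0.0, 0.002]
contact_force: [0.4, -2.2, 7.2]
gripper_width: 25.5
grasp_force: 60.0
```

```bash
python3 - <<'E'
from h import *
p,d=arm.get_image("scene"); cv2.imwrite("pics/s3.png",cv2.resize(p[140:380,180:420,::-1],None,fx=2.4,fy=2.4))
E
```

```text
(no output)
```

View pics/s3.png

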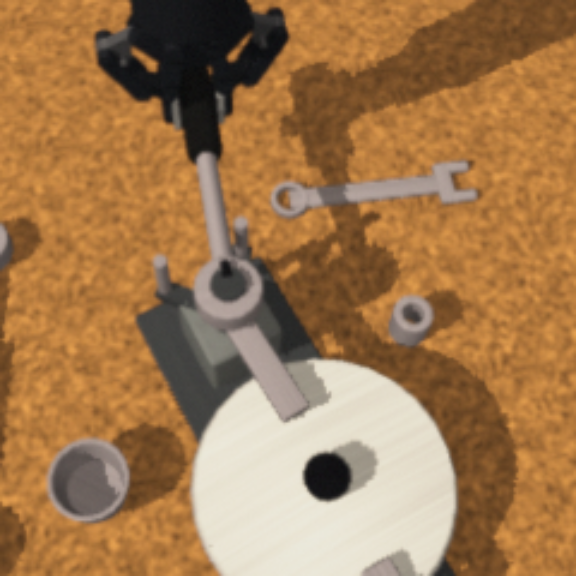

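The finger now lies over the lid, tip at crop (292,412), pointing almost at the knob at crop (327,476). Measuring the angle.

```bash
python3 - <<'E'
from h import *
t=ray("scene",(301.5,311.5),77);k=ray("scene",(316,337.5),80);k2=ray("scene",(316,337.5),90)
# edges midline direction in image, all on plane z=77: tip and mid near head
m=ray("scene",(180+258/2.4,140+345/2.4),77)
print(t,k,m)
for b in (np.array([705.4,-20.7,0]),np.array([696,-22.5,0]),m):
  a=lambda q:np.degrees(np.arctan2(*(q-b)[1::-1])); print(a(t),a(k),a(k2),2-np.radians(a(t)-a(k)))
E
```

```text
[781.6  -1.   77. ] [826.1   7.1  80. ] [732.3  -8.4  77. ]
14.495306146046046 12.970346266494257 12.097946022270287 1.9733844291410052
14.099223139745408 12.817589779636698 12.008829768734167 1.9776312780627048
8.536448587465001 9.383061280528922 8.314224879755585 2.0147761789831415
```

The clamp is at about 1.98 rad, so I release and lift.

Call:
send_rows(
  targets=[
    {"gripper": -1, "x": 0, "y": 0, "z": 0, "ax": 0, "ay": 0, "az": 0},
    {"gripper": -1, "x": 0, "y": 0, "z": 0, "ax": 0, "ay": 0, "az": 0},
    {"gripper": -1, "x": 0, "y": 0, "z": 0, "ax": 0, "ay": 0, "az": 0},
    {"gripper": -1, "x": 0, "y": 0, "z": 0, "ax": 0, "ay": 0, "az": 0},
    {"gripper": -1, "x": 0, "y": 0, "z": 0, "ax": 0, "ay": 0, "az": 0},
  ],
)

```text
clock: 6.9
position: [544.5, -3.5, 81.1]
ee_rot: [0.061, 0.998, -0.0, -0.0]
contact_force: [-0.1, -1.2, -0.3]
gripper_width: 83.6
grasp_force: 0.0
```

Call:
send_rows(
  targets=[
    {"gripper": -1, "x": 0, "y": 0, "z": 0, "ax": 0, "ay": 0, "az": 0},
    {"gripper": -1, "x": 0, "y": 0, "z": -3, "ax": 0, "ay": 0, "az": 0},
    {"gripper": -1, "x": 0, "y": 0, "z": -3, "ax": 0, "ay": 0, "az": 0},
    {"gripper": -1, "x": 0, "y": 0, "z": -3, "ax": 0, "ay": 0, "az": 0},
    {"gripper": -1, "x": 0, "y": 0, "z": -3, "ax": 0, "ay": 0, "az": 0},
  ],
)

```text
clock: 7.32
position: [544.4, -3.5, 202.5]
ee_rot: [0.061, 0.998, -0.0, -0.0]
contact_force: [0.8, -0.5, -0.4]
gripper_width: 85.6
grasp_force: 0.0
```

Call:
send_rows(
  targets=[
    {"gripper": -1, "x": 0, "y": 0, "z": 0, "ax": 0, "ay": 0, "az": 0},
    {"gripper": -1, "x": 0, "y": 0, "z": 0, "ax": 0, "ay": 0, "az": 0},
    {"gripper": -1, "x": 0, "y": 0, "z": 0, "ax": 0, "ay": 0, "az": 0},
  ],
)

```text
clock: 7.57
position: [544.1, -3.4, 200.7]
ee_rot: [0.061, 0.998, 0.0, -0.001]
contact_force: [0.2, -0.2, -0.4]
gripper_width: 85.2
grasp_force: 0.0
```

```bash
python3 - <<'E'
from h import *
p,d=arm.get_image("scene"); cv2.imwrite("pics/s4.png",cv2.resize(p[140:380,180:420,::-1],None,fx=2.4,fy=2.4))
E
```

```text
(no output)
```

View pics/s4.png

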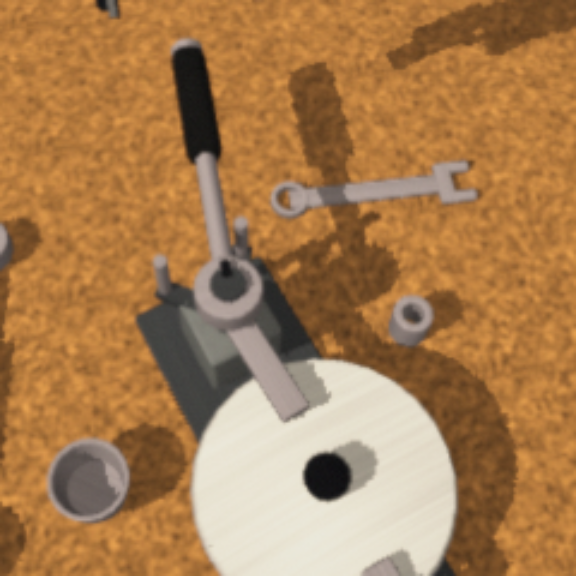

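The wrench is free and the gripper clear. The finger tip is still at crop (292,412), pointing at the knob.

```bash
python3 -c "
from bench import arm
print(arm.job_done())"
```

```text
the job is handed in; nothing more can be done
None
```

The clamp finger now points at the lid's knob (about 1.98 rad, measured from the scene camera), the wrench is released with the gripper clear, and the job is handed in; no verdict came back.

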